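# Chuck up the mixer shaft and hold its access panel shut

## Robot

A 6-joint arm with a two-finger parallel gripper is mounted at the origin on the work surface. World frame = base frame: x ahead of the robot, y to its left, z up, the work surface at z = 0. Lengths are in mm, angles in rad, forces in N, time in s.
With the tool pointing down it reaches from about 300 to 775 mm from the base axis. Payload 14.6 kg.
Tool frame: the origin (TCP) lies at the centre of the arm's flange, where the gripper is bolted on; the fingertips stand 199 mm ahead of it and the grasp point (between the pads) lies 180 mm ahead of it; z points along the fingers, y is the line along which they close (so a half turn about z gives the same grasp; the last joint's range is limited). The gripper opens to 94 mm and grips with 3 to 60 N. Pads are 16 mm wide; open, the fingers measure 119 mm over their backs; the gripper's body (75 mm by 177 mm) begins 78 mm behind the grasp point.
Start: joints at [-1.319, 0.3, 1.521, -0, 1.321, -0.067], TCP at [172.378, -522.28, 404.646] pointing down, gripper open.
Joint ranges: [-3.03, 3.03], [-0.79, 2.21], [0.23, 2.52], [-1.04, 4.18], [0, 3.07], [-2.55, 2.55]. Speed limits (rad/s): [2.22, 2.22, 2.57, 3.14, 3.14, 3.14].

## Interface

Orientations are given as [roll, pitch, yaw] about the fixed x, y, z axes, in that order (R = Rz(yaw) Ry(pitch) Rx(roll)).
In Python, from cell import manip, optics, workorder gives the robot as it stands.
- The arm moves only by the tool step_arm, never from a script. Its argument "increments" is a list that holds one entry, the list of rows, each a list of 7 numbers: the turn, a rotation vector about the tool's x, y, z as a fraction of full scale, then the shift along the tool's x, y, z as a fraction of full scale, then the closure, from -1 (fully open) to 1 (shut). In form: [[[wx, wy, wz, tx, ty, tz, fingers], ...]]. A call has 1 to 5 rows; each row shifts and turns the commanded pose from where the row before left it, along the tool's axes as they then stand; what a row does not reach is not made up. Full scale, the value 1, is 40 mm for a shift and 45 degrees for a turn. A row lasts 1/10 s, in which the tool goes at most 50 mm and 8.59 degrees, less where a joint would pass 70% of its speed; a pose out of reach is approached as far as the arm can. A call with a number of a shift or a turn outside -1 to 1 is refused whole. A call with a gripper value outside its range is refused whole. The fingers move at their own pace and stop on an object; "newtons" is the grip in N (left out, the last holds). Time passes only in rows, so rows that do not move let the fingers close. It gives the time, the measured TCP pose, the force, the opening and the grip force at its end, in the units of the state.
- manip.read_state(): the state, without advancing time (a new reading comes with each control period).
- optics.camera(name): name is "side" or "top" or "wrist"; returns a dict with "frame" (400x640x3 uint8, red, green, blue), "range_z" (400x640 float32, mm along the optical axis (not along the pixel's ray), 0 where there is no reading), "mtx" (3x3 intrinsics, pixels), "cam_to_world" (4x4, takes a point from camera to world coordinates). Camera axes: x right, y down, z forward; pixel columns grow to the right and rows downward; lengths in mm; the calibration is good to about 2 mm. The wrist camera is an equidistant fisheye: a pixel r from the principal point sees the ray r / f radians off the axis. A picture is of the moment at which its call begins.
- workorder.sign_off(): hands the job in; it is judged then, once.
The state is a dict: "clock": time; "joints": joint angles; "qd": joint speeds; "effort": joint torques, N m; "eef_pos": TCP position; "eef_rot": TCP orientation; "wrist_force": force on the tool from outside, world axes, zero at the start; "moment": the same for the moment, N m; "finger_gap": finger opening in mm; "finger_force": force on a finger pad.
Only numpy, scipy, OpenCV 4.12 (cv2) and the standard library are available. Lean on these libraries where they do the work, as an engineer would, in place of code of your own. Each camera call takes 0.05 s, during which the arm holds its last target. There are 200 camera calls.

## Task

Get the bench mixer ready for its seal test: first turn the chuck sleeve clockwise until the jaws are tight on the brass shaft, leaving it standing in the chuck. Then turn the blue quarter-turn fastener on the access panel clockwise until its white line points at the two red marks, and press the panel down fully against its frame. Finish while still holding the panel pressed home with the gripper, and leave the other things on the bench and the spare ring on the deck where they are.

Things in the scene. Friction and masses are not known exactly. Their poses are not given: they have to be found in the camera images.
- mixer: White low bench mixer, fixed to the bench, 220 (x) x 360 (y) mm, its deck 90 mm above the bench. Origin: centre of its underside; z up. In its own frame the chuck axis is at x -10, y +105 mm, and the fastener axis (centre of the access panel) at x -10, y -85 mm.
- chuck_axis (a point): Point on the vertical chuck axis at the middle of the sleeve's height, 114 mm above the bench, axes as the mixer's. The dark knurled steel sleeve is a ring 44 mm outside, 34 mm inside, its lower edge 98 mm and its top edge 130 mm above the bench; a fixed foot 56 mm wide and 6 mm high stands on the deck beneath it. A yellow tick marks its rim.
- chuck_sleeve (a joint): Turn of the chuck sleeve, rad, growing clockwise seen from above; range 0 to 1.9, starts between 0 and 0.35. Each rad moves the three jaws 3 mm inwards; they meet the shaft at about 1.1, after which it turns stiff; about 1.3 is properly tight. Friction 0.25 N m, and it stays where it is left (springing back a little when tight).
- jaw0: One of the three aluminium jaws inside the sleeve, 8 x 7 x 14 mm; origin at the foot of its inner face, 113.5 mm above the bench; x points outwards from the chuck axis.
- jaw1: Second jaw, as jaw0.
- jaw2: Third jaw, as jaw0.
- shaft: Loose brass rotor shaft, 10 mm diameter, 55 mm long, standing upright in the chuck's bore, 1 mm play until the jaws close; origin: centre of its lower end, z along it. Its top stands 152 mm above the bench, 22 mm above the sleeve.
- panel (a joint): How far the access panel is pressed down, m: 0 raised on its springs, 0.010 fully against the frame (a firm stop). The springs push back with about 3.5 N at first and 8.5 N fully down, and lift it again when let go. With the fastener out of line it stops after 3 mm. The panel is an aluminium plate 140 x 140 x 4 mm centred on the fastener; its top is 110 mm above the bench when raised, 100 mm when home.
- fastener_grip (a point): Point on the fastener's vertical axis inside its blue wing grip, 27 mm above the panel's top (137 mm above the bench when the panel is raised). Origin is the place to pinch; x is across the wing's thickness, y along its length, z up; it turns with the wing. The wing is an upright bar 12 mm thick, 36 mm long, its top 34 mm above the panel, with a white line along the top; a thin steel disc 3 mm high, 40 mm wide, lies under it.
- fastener (a joint): Turn of the quarter-turn fastener, rad, growing clockwise seen from above; range -1.6 to 0.5, no stop at alignment. 0: the white line on the wing points at the two red marks on the panel (along the mixer's y axis) and its hidden cross-bar lines up with the slot in the frame, within 0.15 rad either way. Starts between -1.4 and -0.6 and stays where it is left; friction 0.04 N m.
- collet: small brass spare ring, 24 mm outside, 12 mm high, lying on the mixer's deck. Bystander; origin at the centre of its underside.
- red_bottle: white bottle with red cap, 70 mm wide, 160 mm tall. Bystander; origin at the centre of its underside.
- blue_bottle: grey bottle with blue cap, 64 mm wide, 140 mm tall. Bystander; origin at the centre of its underside.
- beaker: glass beaker, 70 mm wide, 90 mm tall. Bystander; origin at the centre of its underside.
- tip_box: orange open box with dividers, 85 x 120 x 50 mm. Bystander; origin at the centre of its underside.
- jar: amber jar, 66 mm wide, 90 mm tall. Bystander; origin at the centre of its underside.
- screwdriver: screwdriver lying on the bench. Bystander; origin at its underside.

How it is judged:
By the outcome, as a careful person would: the job done as asked, in the order asked, and still so for the second after the job is handed in, while the arm keeps its last pose, push and grip.
It also fails if it takes over 40 s, if anything falls off the work surface, if the arm or the gripper's body presses on something with over 40 N, if the wrist force passes 120 N, or if a joint passes its speed limit or range.

## Working session

There is one attempt and no reset: what is moved stays moved. The work goes in short steps, Python scripts to look and compute and a tool call to move; the robot and the scene stay as the last step left them, time stands still between calls to the robot, and variables do not carry over. Pictures are saved under pics/ and viewed, at most 10 in all, crops included, and the job is handed in when it is done.

Besides the shell and the picture viewer there is one more tool, called after ">>>" as a command line: name --argument value ..., lists and objects as JSON in quotes. step_arm: Moves the arm, as the interface text tells. Its arguments: {"type":"object","properties":{"increments":{"type":"array","items":{"type":"array","items":{"type":"array","items":{"type":"number"}}}},"newtons":{"type":"number"}},"required":["increments"]}

```bash
ls; mkdir -p pics; cat > h.py <<'E'
import numpy as np, cv2
from cell import manip, optics, workorder
def snap(n,tag):
    c=optics.camera(n); np.savez(f'pics/{tag}.npz',**c); cv2.imwrite(f'pics/{tag}.png',c['frame'][:,:,::-1]); return c
def pt(c,u,v):
    z=c['range_z'][int(v),int(u)]; K=c['mtx']
    p=np.array([(u-K[0,2])/K[0,0]*z,(v-K[1,2])/K[1,1]*z,z,1]); return (c['cam_to_world']@p)[:3]
def L(tag): return dict(np.load(f'pics/{tag}.npz'))
E
python3 - <<'E'
from h import *
t=snap('top','top0'); s=snap('side','side0')
cv2.imwrite('pics/both.png',np.vstack([t['frame'],s['frame']])[:,:,::-1][:, :] if 0 else cv2.resize(np.vstack([t['frame'],s['frame']]),(480,600))[:,:,::-1])
for c in (t,s): print(c['mtx'],c['cam_to_world'])
print(manip.read_state())
E
```

```text
pics
[[477.03061855   0.         314.35370673]
 [  0.         477.03061855 196.13798126]
 [  0.           0.           1.        ]] [[-1.66375081e-02 -9.80480245e-01  1.95912438e-01  2.85555943e+02]
 [-9.99558165e-01  2.11368398e-02  2.08975852e-02 -1.37181425e+01]
 [-2.46306392e-02 -1.95478193e-01 -9.80398698e-01  1.40374506e+03]
 [ 0.00000000e+00  0.00000000e+00  0.00000000e+00  1.00000000e+00]]
[[389.55560228   0.         324.25188904]
 [  0.         389.55560228 201.91663625]
 [  0.           0.           1.        ]] [[-7.79432501e-01 -4.62457326e-01  4.22632461e-01  1.06545113e+02]
 [-6.26287901e-01  5.58203828e-01 -5.44216823e-01  5.59121700e+02]
 [ 1.57619993e-02 -6.88869877e-01 -7.24713635e-01  8.39591951e+02]
 [ 0.00000000e+00  0.00000000e+00  0.00000000e+00  1.00000000e+00]]
{'clock': 0.1, 'joints': array([-1.31856404e+00,  3.00402531e-01,  1.52152829e+00, -2.03146970e-05,
        1.32070559e+00, -6.66153111e-02]), 'qd': array([-5.16510806e-04, -1.21122193e-03, -2.80439374e-03, -2.12673886e-03,
        9.43600949e-05, -1.88143126e-03]), 'effort': array([-6.56856116e-06, -5.32643294e+01, -3.53284836e+01,  7.09174946e-02,
        2.34395522e-02, -5.91219737e-05]), 'eef_pos': array([ 172.38922209, -522.24951125,  404.14616679]), 'eef_rot': array([-3.14054991e+00, -4.98447283e-05,  3.18852609e-01]), 'wrist_force': array([ 0.0649352 , -0.55632381, -0.41438582]), 'moment': array([ 0.01639458,  0.01536626, -0.00820745]), 'finger_force': 0.0, 'finger_gap': 93.90407421090457}
```

View pics/top0.png

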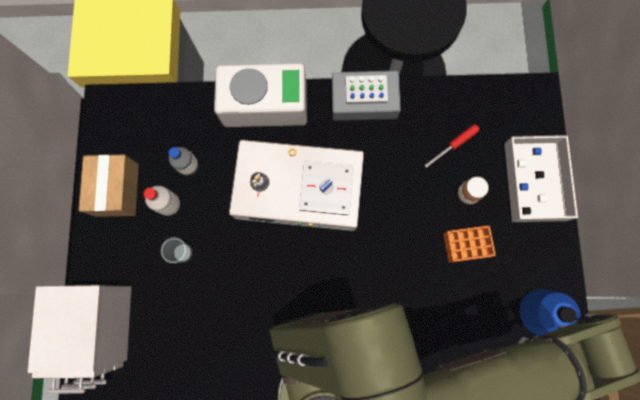

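View pics/side0.png

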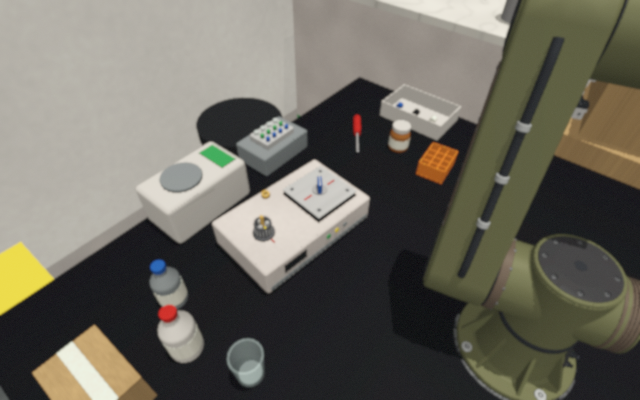

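Top view: mixer at cols 230–363, rows 141–229; chuck (259,181), fastener (326,186), spare ring (292,152). Side view: chuck (263,228), wing (320,184). I'll look at enlarged crops next.

```bash
python3 - <<'E'
from h import *
t=L('top0'); s=L('side0')
a=cv2.resize(t['frame'][135:235,225:370],None,fx=5,fy=5,interpolation=cv2.INTER_CUBIC)
b=cv2.resize(s['frame'][155:295,205:375],None,fx=4.2,fy=4.2,interpolation=cv2.INTER_CUBIC)
cv2.imwrite('pics/ct.png',a[:,:,::-1]);cv2.imwrite('pics/cs.png',b[:,:,::-1])
for u,v in [(239,141),(363,151),(358,228),(231,218),(259,181),(312,185),(341,188),(326,186),(292,152),(326,162)]: print(u,v,pt(t,u,v).round(1))
w=optics.camera('wrist'); print(w['mtx'],w['cam_to_world'])
T=np.eye(4); st=manip.read_state()
from scipy.spatial.transform import Rotation as R
T[:3,:3]=R.from_euler('xyz',st['eef_rot']).as_matrix();T[:3,3]=st['eef_pos']
print(np.linalg.inv(T)@w['cam_to_world'])
E
```

```text
239 141 [745.7 246.4  -3.6]
363 151 [ 703.9 -134.8   -2. ]
358 228 [ 467.1 -111.1    1.6]
231 218 [505.6 267.3  -4.6]
259 181 [588.  166.2 120.6]
312 185 [575.8  19.9 109.9]
341 188 [564.8 -60.3 113.3]
326 186 [564.6 -18.8 143.6]
292 152 [678.6  76.2  89.2]
326 162 [647.4 -20.6  86.7]
[[309.70691629   0.         320.31021385]
 [  0.         309.70691629 199.58392931]
 [  0.           0.           1.        ]] [[ 3.12686506e-01 -9.19948114e-01 -2.36479633e-01  2.41055706e+02]
 [-9.49854999e-01 -3.03265449e-01 -7.61941418e-02 -4.99636135e+02]
 [-1.62144524e-03  2.48446242e-01 -9.68644329e-01  3.84771499e+02]
 [ 0.00000000e+00  0.00000000e+00  0.00000000e+00  1.00000000e+00]]
[[-8.27240580e-04 -9.68634574e-01 -2.48488184e-01  7.22935219e+01]
 [ 9.99999336e-01 -6.02046687e-04 -9.82247087e-04  5.30154777e-02]
 [ 8.01837000e-04 -2.48488832e-01  9.68634429e-01  1.94736705e+01]
 [ 0.00000000e+00  0.00000000e+00  0.00000000e+00  1.00000000e+00]]
```

View pics/ct.png

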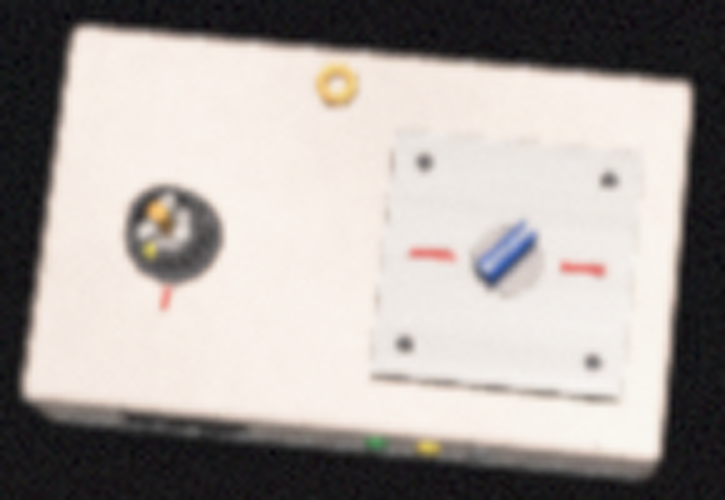

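View pics/cs.png

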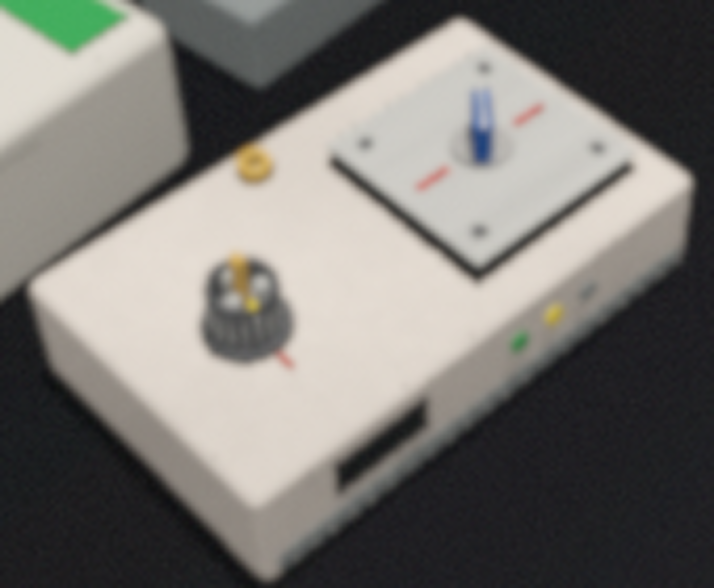

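Top crop: panel corners (395,130),(640,153),(618,398),(373,377); marks (410–455,253) and (562–605,269); wing line (488,272)–(527,228); shaft top (158,210). Side crop: shaft top (238,262), wing line (482,97), tick (253,305).

```bash
cat >> h.py <<'E'
def ray(c,u,v,fish=False):
    K=c['mtx'];x=(u-K[0,2])/K[0,0];y=(v-K[1,2])/K[1,1]
    if fish:
        r=np.hypot(x,y); d=np.array([x/r*np.sin(r),y/r*np.sin(r),np.cos(r)])
    else: d=np.array([x,y,1.])
    T=c['cam_to_world']; d=T[:3,:3]@d; return T[:3,3],d/np.linalg.norm(d)
def onz(c,u,v,z,fish=False):
    o,d=ray(c,u,v,fish); return o+d*(z-o[2])/d[2]
def tri(r1,r2):
    (a,d),(b,e)=r1,r2; k=np.linalg.lstsq(np.c_[d,-e],b-a,rcond=None)[0]
    p,q=a+d*k[0],b+e*k[1]; return (p+q)/2,np.linalg.norm(p-q)
E
python3 - <<'E'
from h import *
t=L('top0'); s=L('side0')
T=lambda x,y:(225+x/5-.4,135+y/5-.4); S=lambda x,y:(205+x/4.2-.4,155+y/4.2-.4)
P=np.array([onz(t,*T(*p),110) for p in [(395,130),(640,153),(618,398),(373,377)]])
print('panel',P.round(1),P.mean(0)); 
for i in range(4): d=P[(i+1)%4]-P[i]; print(np.linalg.norm(d),np.degrees(np.arctan2(d[1],d[0])))
Q=np.array([onz(s,*S(*p),110) for p in [(332,155),(470,38),(632,165),(478,272)]]);print('side panel',Q.mean(0))
print('marks',*[onz(t,*T(*p),110).round(1) for p in [(410,252),(605,270)]])
print('wing',tri(ray(t,*T(508,252)),ray(s,*S(482,97))))
print('wing ends',[onz(t,*T(*p),144).round(1) for p in [(488,272),(527,228)]])
print('shaft',tri(ray(t,*T(157,208)),ray(s,*S(238,260))))
print('sleeve',onz(t,*T(172,224),130), onz(s,*S(244,290),130))
print('tick',tri(ray(t,*T(150,250)),ray(s,*S(253,305))))
C=P.mean(0)
for yaw in (-80,): pass
d=P[0]-P[1]+P[3]-P[2]; d/=np.linalg.norm(d); print('yaw',np.degrees(np.arctan2(-d[0],d[1])),'chuck pred',C+d*190)
E
```

```text
panel [[646.5  42.4 110. ]
 [630.  -94.6 110. ]
 [491.6 -78.1 110. ]
 [506.1  56.2 110. ]] [568.55712088 -18.51461911 110.        ]
137.96270074031713 -96.8847469606892
139.36561681233607 173.19445558014382
135.07051956207002 83.8509630990499
141.13377877995057 -5.627782781964042
side panel [568.8210711   -9.57683275 110.        ]
marks [576.1  34.9 110. ] [563.5 -73.1 110. ]
wing (array([568.52062505, -17.87957611, 151.60581865]), np.float64(6.431884389580337))
wing ends [array([556.5,  -8.4, 144. ]), array([580.4, -30. , 144. ])]
shaft (array([595.41999524, 170.81255431, 146.73132937]), np.float64(0.02482098376321361))
sleeve [590.31306269 164.93066375 130.        ] [588.48270455 175.31921313 130.        ]
tick (array([577.54653836, 178.00608411, 127.14085903]), np.float64(2.2299107286103808))
yaw -6.52078859221922 chuck pred [590.13422452 170.25621709 110.        ]
```

>>> step_arm --increments '[[[0,0,0,0.75,-0.65,0,-1],[0,0,0,0.75,-0.65,0,-1],[0,0,0,0.75,-0.65,0,-1],[0,0,0,0.75,-0.65,0,-1],[0,0,0,0.75,-0.65,0,-1]]]'

```text
clock: 0.65
eef_pos: [274.5, -350.3, 404.5]
eef_rot: [-3.141, -0.0, 0.319]
wrist_force: [-0.2, -1.2, 0.2]
finger_gap: 94.2
finger_force: 0.0
```

>>> step_arm --increments '[[[0,0,0,0.75,-0.65,0,-1],[0,0,0,0.75,-0.65,0,-1],[0,0,0,0.75,-0.65,0,-1],[0,0,0,0.75,-0.65,0,-1],[0,0,0,0.75,-0.65,0,-1]]]'

```text
clock: 1.15
eef_pos: [376.2, -179.8, 404.7]
eef_rot: [3.141, -0.0, 0.319]
wrist_force: [0.7, -0.1, -0.3]
finger_gap: 94.2
finger_force: 0.0
```

>>> step_arm --increments '[[[0,0,0,0.75,-0.65,0,-1],[0,0,0,0.75,-0.65,0,-1],[0,0,0,0.75,-0.65,0,-1],[0,0,0,0.75,-0.65,0,-1],[0,0,0,0.75,-0.65,0,-1]]]'

```text
clock: 1.65
eef_pos: [478.0, -9.2, 404.6]
eef_rot: [-3.142, 0.0, 0.319]
wrist_force: [1.1, -0.8, 0.6]
finger_gap: 93.8
finger_force: 0.0
```

```bash
python3 -c "
from h import *
snap('wrist','w1')"
```

>>> step_arm --increments '[[[0,0,0,0.75,-0.65,0,-1],[0,0,0,0.75,-0.65,0,-1],[0,0,0,0.75,-0.65,0,-1],[0,0,0,0.75,-0.65,0,-1],[0,0,0,0.75,-0.65,0,-1]]]'

```text
clock: 2.2
eef_pos: [579.8, 161.1, 404.4]
eef_rot: [-3.142, 0.0, 0.319]
wrist_force: [0.7, -0.4, 0.3]
finger_gap: 94.2
finger_force: 0.0
```

>>> step_arm --increments '[[[0,0,-0.19,0,0,0,-1],[0,0,-0.19,0,0,0,-1],[0,0,-0.19,0,0,0,-1],[0,0,-0.19,0,0,0,-1],[0,0,-0.19,0,0,0,-1]]]'

```text
clock: 2.7
eef_pos: [579.2, 159.5, 404.3]
eef_rot: [-3.141, 0.0, 1.071]
wrist_force: [0.5, -0.9, -0.9]
finger_gap: 94.2
finger_force: 0.0
```

>>> step_arm --increments '[[[0,0,-0.19,0,0,0,-1],[0,0,-0.19,0,0,0,-1],[0,0,-0.19,0,0,0,-1],[0,0,-0.19,0,0,0,-1],[0,0,-0.19,0,0,0,-1]]]'

```text
clock: 3.2
eef_pos: [579.2, 159.5, 404.4]
eef_rot: [-3.141, -0.0, 1.817]
wrist_force: [-0.6, -0.2, 0.8]
finger_gap: 94.2
finger_force: 0.0
```

```bash
python3 -c "
from h import *
a=L('w1')['frame'];b=snap('wrist','w2')['frame']
cv2.imwrite('pics/w12.png',np.vstack([a,b])[:,:,::-1]); cv2.imwrite('pics/w12s.png',cv2.resize(np.vstack([a[100:400],b[100:400]]),(640,600))[:,:,::-1])
print(manip.read_state()['joints'])"
```

```text
[ 2.07758662e-01  4.14071312e-01  1.36786394e+00 -4.75309469e-06
  1.36028688e+00 -4.83736998e-02]
```

View pics/w12s.png

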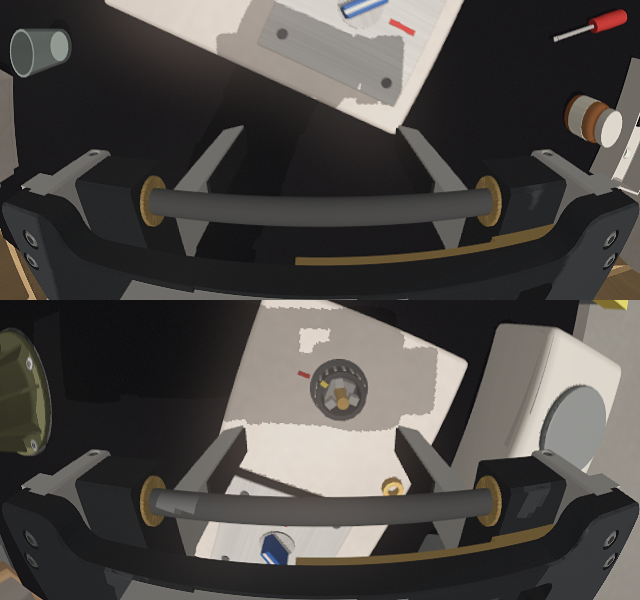

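Upper half (first place): wing at (365,105) full-frame, red mark (402,127). Lower half: chuck at (339,189), tick (323,184), deck mark (304,174), and ring (392,285). I'll enlarge both.

```bash
python3 -c "
from h import *
a=L('w1')['frame'][50:200,240:460];b=L('w2')['frame'][140:240,280:400]
b=cv2.resize(b,(540,450),interpolation=2)
a=cv2.resize(a,(0,0),fx=2,fy=2,interpolation=2)
cv2.imwrite('pics/cb.png',b[:,:,::-1]);cv2.imwrite('pics/ca.png',a[:,:,::-1])"
```

```text
(no output)
```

View pics/cb.png

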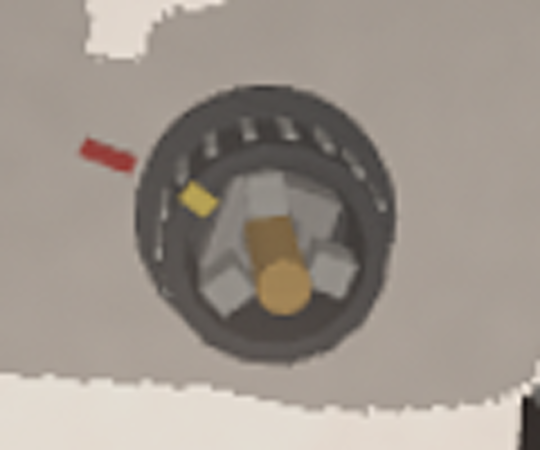

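Chuck crop: rim centre ≈(278,247), shaft top (285,288), tick (198,200), deck mark (107,155).

```bash
python3 - <<'E'
from h import *
b=L('w2');t=L('top0');s=L('side0')
W=lambda x,y:(280+x/4.5-.4,140+y/4.5-.4)
T=lambda x,y:(225+x/5-.4,135+y/5-.4); S=lambda x,y:(205+x/4.2-.4,155+y/4.2-.4)
print('rim',onz(b,*W(278,247),130,1),'shaft',onz(b,*W(285,288),152,1))
print('tri shaft',tri(ray(b,*W(285,288),1),ray(t,*T(157,208))),tri(ray(b,*W(285,288),1),ray(s,*S(238,260))))
k=onz(b,*W(198,200),130,1);m=onz(b,*W(107,155),90,1);print('tick',k,'mark',m)
c=onz(b,*W(278,247),130,1)
for p in (k,m): d=p-c; print(np.degrees(np.arctan2(d[1],d[0])),np.hypot(*d[:2]))
E
```

```text
rim [593.90363821 174.68098837 130.        ] shaft [594.21709081 172.63840124 152.        ]
tri shaft (array([595.3715142 , 171.02943977, 145.77222359]), np.float64(0.5953499193866186)) (array([594.75232544, 171.48489632, 147.72786839]), np.float64(0.25081869784792005))
tick [577.07094609 179.75149099 130.        ] mark [558.08990916 176.79224347  90.        ]
163.23615159691275 17.579804348460748
176.62626112289945 35.875905385043716
```

View pics/ca.png

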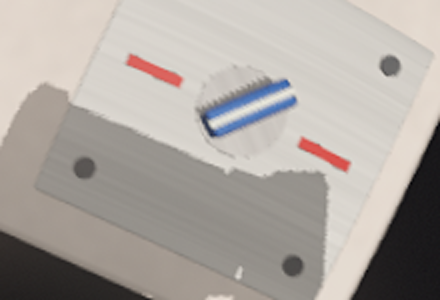

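Panel crop: wing line (207,125)–(294,92), marks centred (155,70) and (325,154).

```bash
python3 - <<'E'
from h import *
a=L('w1');b=L('w2');s=L('side0');t=L('top0')
W=lambda x,y:(240+x/2-.25,50+y/2-.25)
T=lambda x,y:(225+x/5-.4,135+y/5-.4); S=lambda x,y:(205+x/4.2-.4,155+y/4.2-.4)
e=[onz(a,*W(*p),144,1) for p in [(207,125),(294,92)]];m=[onz(a,*W(*p),110,1) for p in [(155,70),(325,154)]]
print('wing',e,sum(e)/2,np.linalg.norm(e[1]-e[0]));print('marks',m,sum(m)/2)
f=lambda d:np.degrees(np.arctan2(d[1],d[0]))
print(f(e[1]-e[0]),f(m[0]-m[1]))
print(tri(ray(a,*W(251,108),1),ray(s,*S(482,97))),tri(ray(a,*W(251,108),1),ray(t,*T(508,252))))
print(onz(a,*W(245,111),113,1),manip.read_state()['eef_pos'])
E
```

```text
wing [array([559.33898913,  -0.90027876, 144.        ]), array([583.30302981, -28.8616318 , 144.        ])] [571.32100947 -14.88095528 144.        ] 36.82543291560895
marks [array([577.20571318,  26.42566046, 110.        ]), array([566.99191611, -57.46755546, 110.        ])] [572.09881464 -15.5209475  110.        ]
-49.402052421680324 83.05853880962448
(array([569.89587136, -13.92310072, 154.81233443]), np.float64(0.9015174369553905)) (array([575.26720022, -19.38630765, 107.56670771]), np.float64(0.5436289765190417))
[572.36259346 -16.47924396 113.        ] [579.17466449 159.49426534 404.34008008]
```

>>> step_arm --increments '[[[0,0,0,0.24,0.44,0,-1],[0,0,0,0,0,0.7,-1],[0,0,0,0,0,0.7,-1],[0,0,0,0,0,0.7,-1],[0,0,0,0,0,0.47,-1]]]'

```text
clock: 3.75
eef_pos: [593.7, 173.0, 299.5]
eef_rot: [-3.139, -0.0, 1.808]
wrist_force: [-0.1, -0.1, 0.3]
finger_gap: 93.9
finger_force: 0.0
```

>>> step_arm --increments '[[[0,0,0,0,0,0,-0.3],[0,0,0,0,0,0,-0.1],[0,0,0,0,0,0,0.05]]]' --newtons 20

```text
clock: 4.05
eef_pos: [594.2, 173.1, 303.3]
eef_rot: [3.14, 0.0, 1.81]
wrist_force: [-0.0, 0.4, 0.4]
finger_gap: 73.3
finger_force: 0.0
```

>>> step_arm --increments '[[[0,0,0,0,0,0.03,0.05],[0,0,0,0,0,0,0.1],[0,0,0,0,0,0,0.3],[0,0,0,0,0,0,0.5],[0,0,0,0,0,0,1]]]' --newtons 20

```text
clock: 4.55
eef_pos: [593.8, 173.0, 300.9]
eef_rot: [-3.141, -0.0, 1.811]
wrist_force: [-5.3, -0.7, 4.1]
finger_gap: 43.1
finger_force: 20.0
```

>>> step_arm --increments '[[[0,0,0,0,0,0,1],[0,0,0.15,0,0,0,1],[0,0,0.15,0,0,0,1],[0,0,0.15,0,0,0,1],[0,0,0.15,0,0,0,1]]]' --newtons 50

```text
clock: 5.05
eef_pos: [593.9, 173.1, 300.9]
eef_rot: [3.142, 0.0, 1.335]
wrist_force: [-2.8, -1.7, 3.1]
finger_gap: 42.5
finger_force: 50.0
```

```bash
python3 -c "
from h import *
s=manip.read_state();print(s['moment'],s['joints'],s['eef_rot'],s['wrist_force'])"
```

```text
[-0.25930165  0.51316828  0.24370831] [ 2.24369692e-01  5.47596488e-01  1.42102454e+00 -2.69010238e-04
  1.17300689e+00  4.59877585e-01] [3.14151419e+00 2.37892134e-04 1.33539264e+00] [-2.77425808 -1.72156318  3.05764773]
```

>>> step_arm --increments '[[[0,0,0.15,0,0,0,1],[0,0,0.15,0,0,0,1],[0,0,0.1,0,0,0,1]]]'

```text
clock: 5.35
eef_pos: [594.0, 173.0, 300.9]
eef_rot: [3.141, 0.0, 1.021]
wrist_force: [-1.8, -1.3, 3.5]
finger_gap: 42.3
finger_force: 50.0
```

```bash
python3 -c "
from h import *
s=manip.read_state();print(s['moment'],s['joints'],s['eef_rot'],s['wrist_force'])"
```

```text
[-0.34075847  0.33924202  0.20583061] [ 2.24243906e-01  5.47650176e-01  1.42088623e+00 -3.87312764e-04
  1.17279109e+00  7.73846307e-01] [3.14115347e+00 7.00992048e-05 1.02134398e+00] [-1.75846843 -1.33853805  3.47171748]
```

>>> step_arm --increments '[[[0,0,0.1,0,0,0,1]]]'

```text
clock: 5.45
eef_pos: [594.0, 173.0, 300.9]
eef_rot: [3.141, -0.0, 0.944]
wrist_force: [-1.9, -2.6, 2.8]
finger_gap: 42.3
finger_force: 50.0
```

```bash
python3 -c "
from h import *
s=manip.read_state();print(s['moment'],s['joints'],s['eef_rot'],s['wrist_force'])"
```

```text
[-0.39039354  0.25631293  0.29858142] [ 2.24251693e-01  5.47646998e-01  1.42091245e+00 -3.83524555e-04
  1.17270054e+00  8.51041252e-01] [ 3.14110750e+00 -1.70505714e-05  9.44155392e-01] [-1.86843918 -2.55385997  2.79872415]
```

>>> step_arm --increments '[[[0,0,0.1,0,0,0,1],[0,0,0.1,0,0,0,1]]]' --newtons 60

```text
clock: 5.65
eef_pos: [594.1, 173.0, 300.9]
eef_rot: [3.141, -0.0, 0.787]
wrist_force: [-1.3, -2.6, 2.1]
finger_gap: 42.2
finger_force: 60.0
```

```bash
python3 -c "
from h import *
s=manip.read_state();print(s['moment'],s['joints'],s['eef_rot'],s['wrist_force'])"
```

```text
[-0.36302932  0.22367252  0.42037556] [ 2.24206462e-01  5.47705171e-01  1.42079315e+00 -6.15586757e-04
  1.17261993e+00  1.00787456e+00] [ 3.14085955e+00 -9.82726617e-05  7.87366815e-01] [-1.27446365 -2.56290937  2.07856319]
```

>>> step_arm --increments '[[[0,0,0.1,0,0,0,1],[0,0,0.07,0,0,0,1],[0,0,0,0,0,0,1]]]'

```text
clock: 5.95
eef_pos: [594.1, 172.9, 300.9]
eef_rot: [3.141, -0.0, 0.656]
wrist_force: [-0.5, -3.1, 3.6]
finger_gap: 42.5
finger_force: 60.0
```

```bash
python3 -c "
from h import *
s=manip.read_state();print(s['moment'],s['joints'],s['eef_rot'],s['wrist_force'])"
```

```text
[-0.5435168   0.1236707   0.07847166] [ 2.24067512e-01  5.47682622e-01  1.42079881e+00 -5.69844875e-04
  1.17256374e+00  1.13920588e+00] [ 3.14088646e+00 -2.77455732e-04  6.55878889e-01] [-0.52933328 -3.10172616  3.57452627]
```

>>> step_arm --increments '[[[0,0,0,0,0,0,0.1],[0,0,0,0,0,0,-0.5],[0,0,0,0,0,0,-1],[0,0,0,0,0,0,-1],[0,0,0,0,0,0,-1]]]'

```text
clock: 6.45
eef_pos: [593.9, 173.2, 300.5]
eef_rot: [-3.141, 0.0, 0.657]
wrist_force: [-0.2, 0.8, -0.1]
finger_gap: 70.7
finger_force: 0.0
```

>>> step_arm --increments '[[[0,0,0,0,0,-0.7,-1],[0,0,0,0,0,-0.7,-1],[0,0,0,0,0,-0.7,-1],[0,0,0,0,0,-0.5,-1],[0,0,0,0,0,0,-1]]]'

```text
clock: 6.95
eef_pos: [594.0, 173.1, 407.5]
eef_rot: [3.14, -0.004, 0.657]
wrist_force: [-0.5, 1.1, -1.4]
finger_gap: 94.3
finger_force: 0.0
```

```bash
python3 -c "
from h import *
b=snap('wrist','w3')['frame'][140:270,260:420]
cv2.imwrite('pics/c3.png',cv2.resize(b,(0,0),fx=4,fy=4,interpolation=2)[:,:,::-1])"
```

```text
(no output)
```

View pics/c3.png

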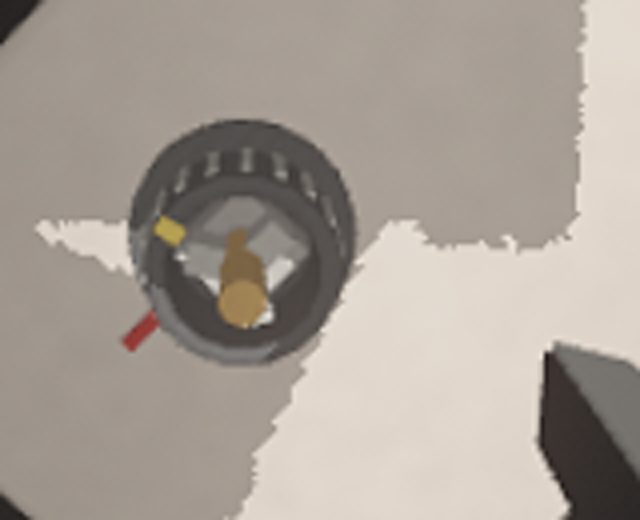

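Jaws now touch the shaft; tick (170,230), rim centre (243,268), deck mark (140,332).

```bash
python3 - <<'E'
from h import *
b=L('w3'); W=lambda x,y:(260+x/4-.4,140+y/4-.4)
c=onz(b,*W(243,268),130,1);print('rim',c,'shaft',onz(b,*W(243,303),152,1))
k=onz(b,*W(170,230),130,1);m=onz(b,*W(140,332),90,1);print(k,m)
for C in (c[:2],np.array([594,173])):
  for p in (k,m): d=p[:2]-C; print(np.degrees(np.arctan2(d[1],d[0])),np.hypot(*d))
E
```

```text
rim [595.13774058 173.37010801 130.        ] shaft [594.18209923 172.6788772  152.        ]
[592.2803013  190.97223141 130.        ] [557.07494214 177.0363205   90.        ]
99.22067088704308 17.83254629167906
174.4982373104936 38.23895577569829
95.4657878470862 18.05431985671209
173.76170082443568 37.145010178007844
```

>>> step_arm --increments '[[[0,0,0,0,0,0.7,-1],[0,0,0,0,0,0.7,-1],[0,0,0,0,0,0.7,-1],[0,0,0,0,0,0.55,-0.3],[0,0,0,0,0,0,0]]]'

```text
clock: 7.5
eef_pos: [593.2, 172.9, 294.0]
eef_rot: [-3.138, 0.007, 0.657]
wrist_force: [0.2, 1.0, 0.6]
finger_gap: 81.5
finger_force: 0.0
```

>>> step_arm --increments '[[[0,0,0,0,0,0,0.1],[0,0,0,0,0,0,1],[0,0,0,0,0,0,1],[0,0,0,0,0,0,1],[0,0,0,0,0,0,1]]]'

```text
clock: 8.0
eef_pos: [594.1, 173.0, 299.2]
eef_rot: [3.141, -0.001, 0.657]
wrist_force: [-0.9, 0.6, 1.4]
finger_gap: 42.8
finger_force: 60.0
```

>>> step_arm --increments '[[[0,0,0.05,0,0,0,1],[0,0,0.05,0,0,0,1]]]'

```text
clock: 8.2
eef_pos: [594.1, 172.9, 299.2]
eef_rot: [3.141, -0.001, 0.577]
wrist_force: [1.4, -2.1, 1.9]
finger_gap: 42.5
finger_force: 60.0
```

```bash
python3 -c "
from h import *
s=manip.read_state();print(s['moment'],s['joints'],s['eef_rot'],s['wrist_force'])"
```

```text
[-0.35853036 -0.22008539  0.55424049] [ 2.24146111e-01  5.49533954e-01  1.42216360e+00 -7.14701535e-04
  1.16877994e+00  1.21806483e+00] [ 3.14058992e+00 -8.19092708e-04  5.77157296e-01] [ 1.44958366 -2.10773294  1.93220159]
```

>>> step_arm --increments '[[[0,0,0,0,0,0,0.1],[0,0,0,0,0,0,-0.5],[0,0,0,0,0,0,-1],[0,0,0,0,0,0,-1],[0,0,0,0,0,0,-1]]]'

```text
clock: 8.7
eef_pos: [593.9, 173.1, 298.5]
eef_rot: [-3.141, 0.0, 0.578]
wrist_force: [-0.6, 0.6, 0.2]
finger_gap: 71.0
finger_force: 0.0
```

>>> step_arm --increments '[[[0,0,0,0,0,-0.7,-1],[0,0,0,0,0,-0.7,-1],[0,0,0,0,0,-0.7,-1],[0,0,0,0,0,-0.6,-1],[0,0,0,0,0,0,-1]]]'

```text
clock: 9.2
eef_pos: [594.0, 173.1, 410.1]
eef_rot: [3.14, -0.005, 0.578]
wrist_force: [-0.7, 0.2, 0.2]
finger_gap: 94.2
finger_force: 0.0
```

```bash
python3 -c "
from h import *
snap('wrist','w4')"
```

>>> step_arm --increments '[[[0,0,0,-0.607,0.728,0,-1],[0,0,0,-0.607,0.728,0,-1],[0,0,0,-0.607,0.728,0,-1],[0,0,0,-0.607,0.728,0,-1],[0,0,0,-0.607,0.728,0,-1]]]'

```text
clock: 9.75
eef_pos: [571.4, -16.6, 405.0]
eef_rot: [-3.14, 0.002, 0.578]
wrist_force: [0.6, -0.3, -0.5]
finger_gap: 93.7
finger_force: 0.0
```

>>> step_arm --increments '[[[0,0,-0.18,0,0,0,-1],[0,0,-0.18,0,0,0,-1],[0,0,-0.18,0,0,0,-1],[0,0,-0.18,0,0,0,-1],[0,0,-0.18,0,0,0,-1]]]'

```text
clock: 10.25
eef_pos: [571.8, -15.2, 404.9]
eef_rot: [-3.139, 0.0, 1.291]
wrist_force: [-0.7, -0.4, 0.4]
finger_gap: 93.9
finger_force: 0.0
```

>>> step_arm --increments '[[[0,0,-0.18,0,0,0,-1],[0,0,-0.18,0,0,0,-1],[0,0,-0.18,0,0,0,-1],[0,0,-0.18,0,0,0,-1],[0,0,-0.18,0,0,0,-1]]]'

```text
clock: 10.75
eef_pos: [571.8, -15.2, 404.9]
eef_rot: [-3.139, -0.001, 1.998]
wrist_force: [-0.3, -0.8, -0.1]
finger_gap: 94.0
finger_force: 0.0
```

>>> step_arm --increments '[[[0,0,-0.18,0,0,0,-1],[0,0,-0.18,0,0,0,-1],[0,0,0,0,0,0,-1]]]'

```text
clock: 11.05
eef_pos: [571.8, -15.2, 405.1]
eef_rot: [-3.14, -0.002, 2.277]
wrist_force: [-0.1, 0.3, -0.5]
finger_gap: 93.8
finger_force: 0.0
```

```bash
python3 -c "
from h import *
a=L('w4')['frame'][140:270,260:420];a=cv2.resize(a,(400,325),interpolation=2)
b=snap('wrist','w5')['frame'][140:270,240:400];b=cv2.resize(b,(400,325),interpolation=2)
cv2.imwrite('pics/c45.png',np.hstack([a,b])[:,:,::-1]);print(manip.read_state()['joints'])"
```

```text
[-9.05764719e-02  3.48838460e-01  1.45480090e+00  5.24062703e-05
  1.33982318e+00 -7.91315037e-01]
```

View pics/c45.png

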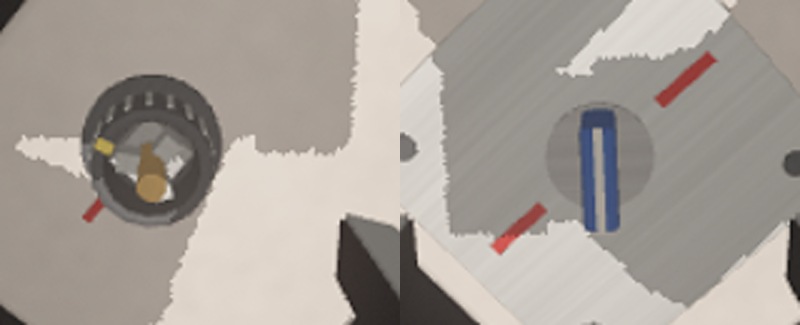

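Left: tick (104,146), rim centre (152,168), deck mark (93,210). Right: wing's white line (597,128)–(601,230) runs along the tool's x; marks centred (686,80) and (519,229).

```bash
python3 - <<'E'
from h import *
b=L('w4'); W=lambda x,y:(260+x/2.5-.3,140+y/2.5-.3)
C=np.array([594,173])
k=onz(b,*W(104,146),130,1);m=onz(b,*W(93,210),90,1)
for p in (k,m): d=p[:2]-C; print(np.degrees(np.arctan2(d[1],d[0])),np.hypot(*d))
a=L('w5');W=lambda x,y:(240+x/2.5-.3,140+y/2.5-.3)
e=[onz(a,*W(*p),144,1) for p in [(197,128),(201,230)]];m=[onz(a,*W(*p),110,1) for p in [(286,80),(119,229)]]
f=lambda d:np.degrees(np.arctan2(d[1],d[0]))
print(e,np.linalg.norm(e[1]-e[0]),sum(e)/2,sum(m)/2,f(e[1]-e[0]),f(m[0]-m[1]),np.linalg.norm(m[0]-m[1]))
print(onz(a,*W(199,157),113,1))
w1=L('w1'); print(tri(ray(w1,*(240+125.25,50+53.75),1),ray(a,*W(199,180),1)))
E
```

```text
96.09867153244222 18.19922182872056
173.49666185001686 37.1431378015723
[array([559.28746717,  -2.86457356, 144.        ]), array([582.75448888, -28.46218073, 144.        ])] 34.726626689936126 [571.02097803 -15.66337714 144.        ] [571.9645064  -16.21540647 110.        ] -47.48645338565331 83.10919499992215 84.28851842213531
[571.21211017 -16.10334747 113.        ]
(array([570.77941893, -14.81056809, 146.77865252]), np.float64(0.7361398578525663))
```

>>> step_arm --increments '[[[0,0,0,0,0,0.7,-1],[0,0,0,0,0,0.7,-1],[0,0,0,0,0,0.6,-0.6],[0,0,0,0,0,0.2,-0.2],[0,0,0,0,0,0,0.2]]]' --newtons 15

```text
clock: 11.6
eef_pos: [571.8, -15.2, 317.7]
eef_rot: [-3.14, -0.002, 2.272]
wrist_force: [0.1, -0.6, 0.1]
finger_gap: 73.1
finger_force: 0.0
```

>>> step_arm --increments '[[[0,0,0,0,0,0,0.5],[0,0,0,0,0,0,0.7],[0,0,0,0,0,0,0.8],[0,0,0,0,0,0,1],[0,0,0,0,0,0,1]]]'

```text
clock: 12.1
eef_pos: [571.8, -15.2, 319.0]
eef_rot: [3.141, 0.0, 2.274]
wrist_force: [-0.2, 0.0, 0.3]
finger_gap: 33.7
finger_force: 0.0
```

>>> step_arm --increments '[[[0,0,0,0,0,0,1],[0,0,0,0,0,0,1]]]' --newtons 40

```text
clock: 12.3
eef_pos: [571.8, -15.2, 318.7]
eef_rot: [3.142, -0.0, 2.274]
wrist_force: [-0.6, -1.1, 0.7]
finger_gap: 17.6
finger_force: 0.0
```

>>> step_arm --increments '[[[0,0,0,0,0,0,1],[0,0,0,0,0,0,1],[0,0,0,0,0,0,1]]]'

```text
clock: 12.6
eef_pos: [571.4, -15.5, 318.5]
eef_rot: [-3.139, -0.001, 2.274]
wrist_force: [-7.3, -3.9, 3.1]
finger_gap: 11.5
finger_force: 40.0
```

>>> step_arm --increments '[[[0,0,0.15,0,0,0,1],[0,0,0.15,0,0,0,1],[0,0,0.15,0,0,0,1],[0,0,0.15,0,0,0,1],[0,0,0.15,0,0,0,1]]]'

```text
clock: 13.1
eef_pos: [571.5, -15.5, 318.6]
eef_rot: [-3.14, 0.0, 1.68]
wrist_force: [-5.8, -3.0, 3.3]
finger_gap: 12.0
finger_force: 40.0
```

>>> step_arm --increments '[[[0,0,0.15,0,0,0,1],[0,0,0.15,0,0,0,1],[0,0,0,0,0,0,1]]]'

```text
clock: 13.4
eef_pos: [571.6, -15.5, 318.6]
eef_rot: [-3.14, 0.001, 1.445]
wrist_force: [-5.3, -2.9, 2.9]
finger_gap: 11.9
finger_force: 40.0
```

Now press: 10 mm down in small rows.

>>> step_arm --increments '[[[0,0,0,0,0,0.05,1],[0,0,0,0,0,0.05,1],[0,0,0,0,0,0.05,1],[0,0,0,0,0,0.05,1],[0,0,0,0,0,0,1]]]'

```text
clock: 13.9
eef_pos: [571.6, -15.5, 310.9]
eef_rot: [-3.14, 0.001, 1.45]
wrist_force: [-7.3, -4.2, 6.6]
finger_gap: 11.7
finger_force: 40.0
```

>>> step_arm --increments '[[[0,0,0,0,0,0.03,1],[0,0,0,0,0,0,1]]]'

```text
clock: 14.1
eef_pos: [571.6, -15.5, 309.8]
eef_rot: [-3.14, 0.001, 1.45]
wrist_force: [-6.3, -2.3, 7.7]
finger_gap: 11.7
finger_force: 40.0
```

>>> step_arm --increments '[[[0,0,0,0,0,0.03,1],[0,0,0,0,0,0.02,1],[0,0,0,0,0,0,1]]]' --newtons 50

```text
clock: 14.4
eef_pos: [571.6, -15.5, 308.6]
eef_rot: [-3.141, 0.001, 1.45]
wrist_force: [-9.8, -1.9, 14.0]
finger_gap: 11.5
finger_force: 50.0
```

>>> step_arm --increments '[[[0,0,0,0,0,0.02,1],[0,0,0,0,0,0,1]]]'

```text
clock: 14.6
eef_pos: [571.5, -15.5, 308.5]
eef_rot: [-3.141, 0.001, 1.45]
wrist_force: [-14.2, -2.9, 21.7]
finger_gap: 11.7
finger_force: 50.0
```

```bash
python3 -c "
from h import *
w=snap('wrist','w6')['frame'];s=snap('side','s6')['frame'][150:300,200:400]
cv2.imwrite('pics/fin.png',np.hstack([cv2.resize(w,(480,300)),cv2.resize(s,(320,300),interpolation=2)])[:,:,::-1])
c=L('s6');c0=L('side0')
for u,v in [(299,185),(345,196),(320,202),(338,180)]: print(pt(c0,u,v).round(1),pt(c,u,v).round(1))
st=manip.read_state();print(st['wrist_force'],st['moment'],st['qd'].round(3),st['clock'])"
```

```text
[623.2   6.2 110.8] [6.289e+02 1.000e-01 1.027e+02]
[503.1 -39.7 110.6] [508.5 -47.8 100.8]
[539.2  19.9 111.9] [546.6  10.6  99.4]
[554.5 -76.6 110.6] [492.9  10.8 210.9]
[-14.2227619   -2.09163131  21.35495348] [-0.52324884  2.71603509 -0.00786704] [-0.001 -0.001 -0.001  0.     0.001  0.001] 14.7
```

View pics/fin.png

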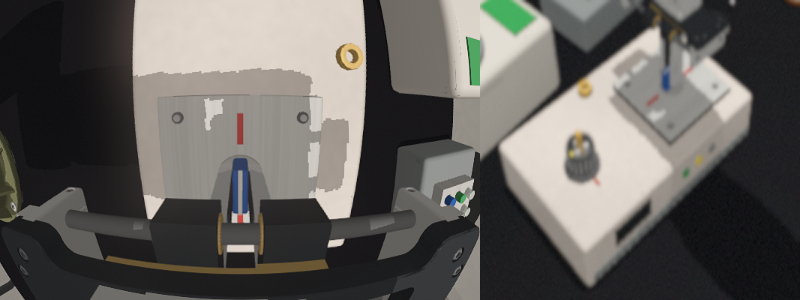

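The final picture shows the wing line (240,185) in line with the red mark (240,128). The panel top is at about 100 mm, so it is home. The shaft is upright in the chuck (580,140), the ring is in its place, and the force is a steady 21 N.

```bash
python3 -c "
from cell import workorder
print(workorder.sign_off())"
```

```text
the job is handed in; nothing more can be done
None
```

I handed the job in at 14.7 s: the chuck is tight on the upright shaft (sleeve at about 1.35 rad by its tick), the fastener line points at the red marks, and the gripper is still holding the panel home at about 21 N; in the last pictures the spare ring was in place, but I did not re-check the other things on the bench.

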